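Open the ratchet jaw beside the filled beakers

ROBOT

A 6-joint arm with a two-finger parallel gripper is mounted at the origin on the work surface. World frame = base frame: x ahead of the robot, y to its left, z up, the work surface at z = 0. Lengths are in m, angles in rad, forces in N, time in s.
With the tool pointing down it reaches from about 0.275 to 0.975 m from the base axis. Payload 8.4 kg.
Tool frame: the origin (TCP) lies between the finger pads; the fingertips stand 22 mm ahead of it and the grasp point (between the pads) lies 3 mm ahead of it; z points along the fingers, y is the direction in which the jaws open and shut (so a half turn about z gives the same grasp; the last joint's range is limited). The gripper opens to 92 mm and grips with 3 to 60 N. Pads are 20 mm wide; open, the fingers measure 128 mm over their backs; the gripper's body (75 mm by 189 mm) begins 69 mm behind the grasp point.
Start: joints at [1.115, 0.353, 1.633, -0, 1.155, -0.002], TCP at [0.274, 0.562, 0.237] pointing down, gripper open.
Joint ranges: [-2.63, 2.63], [-0.92, 2.1], [0.06, 2.66], [-1.3, 4.44], [0, 2.69], [-3.02, 3.02]. Speed limits (rad/s): [2.22, 2.22, 2.79, 3.14, 3.14, 3.14].

INTERFACE

Orientations are given as a unit quaternion [w, x, y, z].
In Python, from rig import manip, imaging, order, nets gives the robot as it stands.
- The arm moves only by the shell command python3 -m pendant 'ROWS' [OPENING] [FORCE]. ROWS is JSON, one flat list of numbers, 6 for each row, row after row: the shift along the world's x, y, z in cm, then the turn, a rotation vector about the world's x, y, z in degrees. A call has 1 to 5 rows; each row is the pose to reach, as a shift and turn from the pose commanded when the call began; what a row does not reach only later rows make up. A row lasts 1/8 s, in which the tool goes at most 62.5 mm and 10.7 degrees, less where a joint would pass 70% of its speed; a pose out of reach is approached as far as the arm can. A call with a gripper value outside its range is refused whole. OPENING is the finger opening in cm, from 0 to 9.19, set as the call begins (- or left out, the last holds). The fingers move at their own pace and stop on an object; FORCE is the grip in N (left out, the last holds). Time passes only in rows, so rows that repeat a pose let the fingers close. It gives the time, the measured TCP pose, the force and the opening at its end, in the units of the state.
- manip.get_state(): the state, without advancing time (a new reading comes with each control period).
- imaging.get_image(name): name is "scene" or "top" or "wrist"; returns a dict with "frame" (400x640x3 uint8, blue, green, red), "fx", "fy", "cx", "cy" (pixels), "origin" and "attitude" of the camera in the world. Camera axes: x right, y down, z forward; pixel columns grow to the right and rows downward; lengths in m; the calibration is good to about 2 mm. A picture is of the moment at which its call begins. There is no depth.
- order.job_done(): hands the job in, once; it reports no verdict.
Trained networks look in a picture, given as the dict that the camera call returned (one of the last four; its "shot" number tells which), for a name from the list of things; names that differ only in an ending like _2 or _b are one class to them, and where a whole thing is asked for, a point or a joint stands for the part that bears it (a point fixed in the world has none). Each returns a list of dicts, best first, with "score" (0 to 1); they miss things now and then, are a little off and sometimes report something else, mostly with a low value. They report only what shows in the picture. A call takes as long as a camera call.
- nets.search_frame(label, picture): "location" ([x, y, z] in m, in world coordinates, good to about 4 mm: the middle of the surface that is visible of it).
- nets.masks_of(label, picture): "pixels" (400x640 bool, what is visible of it).
- nets.mark_of(label, picture): "location" ([x, y, z] in m, in world coordinates, good to about 4 mm: a listed point, or the origin of a listed thing).
The state is a dict: "t": time; "joint_pos": joint angles; "joint_velocities": joint speeds; "joint_torque": joint torques, N m; "tool_pos": TCP position; "eef_rot": TCP orientation; "force": force on the tool from outside, world axes, zero at the start; "ft_torque": the same for the moment, N m; "grip_width": finger opening in m.
Only numpy, scipy, OpenCV 4.12 (cv2) and the standard library are available. Lean on these libraries where they do the work, as an engineer would, in place of code of your own. Each camera call takes 0.05 s, during which the arm holds its last target.

TASK

The two beakers in the bench fixture are done and must be freed: press down the ratchet release pad on the sliding jaw with the fingertips, keep it pressed, and push the jaw back along its bar, away from the beakers, all the way to the end block. Then let go and move clear; leave the beakers and the bottle standing where they are.

Things in the scene. Friction and masses are not known exactly. Their poses are not given: they have to be found in the camera images.
- clamp: The fixture, fixed to the bench: grey plastic deck 190 x 440 mm, 12 mm thick. Origin on the bench surface, z up. The steel bar runs along its y axis, 55 mm to the +x side of the origin. The beakers stand on the deck at the -y end, by an upright fixed stop; the jaw is pushed back towards +y. Top of the bar 46 mm, of the two dark end blocks 54 mm above the bench.
- pad_top (a point): Centre of the top face of the release pad: ridged black rubber, 44 mm (fixture x) by 40 mm (along the bar), on top of the sliding aluminium jaw, over the bar; 71 mm above the bench when up. It is pressed straight down and travels with the jaw.
- push_plate (a point): Top edge of the aluminium plate that stands upright on the jaw at the +y end of the pad, at the middle of the side that faces the pad: 26 mm in +y from the pad's centre, 94 mm above the bench (23 mm above the pad). Plate 48 mm wide, 8 mm thick, the highest part of the fixture. A fingertip standing on the pad can push it in +y.
- jaw_face (a point): Top middle of the jaw's wide face plate (142 mm across the deck, 10 mm thick), on the side that faces the beakers; 68 mm above the bench. It is 84 mm from the pad's centre in -y; between the two lies the jaw's roof, 54 mm above the bench, with a rib 64 mm high.
- release (a joint): How far the pad is pressed down, m: 0 up, 0.009 at the bottom. A spring lifts it: 2.5 N at the top, 5.6 N at the bottom. While it is up a pawl hooks the bar's pins and the jaw cannot go back (it gives up to 10 mm till the next pin catches). Pressed 0.006 or more, the jaw is free; let up, it catches again. At rest it may read up to 0.005 if the pawl lies on a pin.
- jaw (a joint): Position of the sliding jaw along the bar, m: 0 nearest the beakers, 0.11 fully back, against the end block. It starts between 0 and 0.03. With the release pressed it slides with about 1 N.
- end_block (a point): Top edge, above the middle of the bar, of the end block face that the jaw meets when fully back; 54 mm above the bench. The jaw travels towards it; the upright plate's back then stands against it.
- beaker_a: Small glass beaker, 56 mm wide, 75 mm tall, 70 to 160 g, on the deck next to the fixed stop. Origin at the centre of its underside. To be left alone.
- beaker_b: Same beaker, on the deck between the first one and the jaw. Origin at the centre of its underside. To be left alone.
- beaker_c: Larger glass beaker, 70 mm wide, 95 mm tall, 130 g, on the bench beside the fixture. Origin at the centre of its underside. To be left alone.
- bottle: Closed white plastic bottle, 64 mm wide, 150 mm tall, 400 g, on the bench beside the fixture. Origin at the centre of its underside. To be left alone.

How it is judged:
By the outcome, as a careful person would: the job done as asked, in the order asked, and still so for the second after the job is handed in, with the robot touching nothing.
It also fails if it takes over 38 s, if anything falls off the work surface, if the arm or the gripper's body presses on something with over 40 N, if the wrist force passes 120 N, or if a joint passes its speed limit or range.

## Working session

There is one attempt and no reset: what is moved stays moved. The work goes in short steps, Python scripts to look and compute and a shell command to move; the robot and the scene stay as the last step left them, time stands still between calls to the robot, and variables do not carry over. Pictures are saved under pics/ and viewed, and the job is handed in when it is done.

```bash
mkdir -p pics
python3 - <<'E'
from rig import manip, imaging, order, nets
import cv2
s=manip.get_state();print(s['t'],s['tool_pos'],s['eef_rot'],s['force'],s['grip_width'])
for n in ['scene','top']:
    p=imaging.get_image(n);cv2.imwrite(f'pics/{n}0.png',p['frame'])
    for l in ['clamp','pad_top','push_plate','jaw_face','end_block','beaker_a','beaker_c','bottle']:
        print(n,l,[(round(d['score'],2),[round(float(v),4) for v in d['location']]) for d in nets.mark_of(l,p)][:3])
E
```

```text
0.0 [0.27380154 0.56132822 0.23588794] [-1.53522884e-04  2.24974145e-01  9.74364502e-01 -6.54112508e-04] [0.19916792 0.20034082 0.09396937] 0.09188100660236273
scene clamp [(0.77, [0.5271, -0.0991, -0.0036])]
scene pad_top [(0.56, [0.581, -0.0403, 0.0726])]
scene push_plate [(0.57, [0.5898, -0.013, 0.0973])]
scene jaw_face [(0.68, [0.5125, -0.1162, 0.0628])]
scene end_block [(0.66, [0.5964, 0.0885, 0.0538])]
scene beaker_a [(0.82, [0.4663, 0.4313, -0.0]), (0.73, [0.4943, -0.1662, 0.0129]), (0.52, [0.4941, -0.2272, 0.0112])]
scene beaker_c [(0.82, [0.4663, 0.4313, -0.0]), (0.73, [0.4943, -0.1662, 0.0129]), (0.52, [0.4941, -0.2272, 0.0112])]
scene bottle [(0.92, [0.5603, -0.4876, 0.0008])]
top clamp [(0.58, [0.5247, -0.0976, -0.0041]), (0.33, [0.5154, -0.1148, 0.0707])]
top pad_top [(0.49, [0.5835, -0.0378, 0.0711])]
top push_plate [(0.93, [0.5845, -0.0167, 0.0945])]
top jaw_face [(0.76, [0.5154, -0.1139, 0.0718]), (0.73, [0.4912, -0.1646, 0.0111]), (0.53, [0.5865, -0.0124, 0.0933])]
top end_block [(0.92, [0.5896, 0.0886, 0.0544])]
top beaker_a [(0.76, [0.4913, -0.2302, 0.0127]), (0.62, [0.4618, 0.4313, 0.003])]
top beaker_c [(0.76, [0.4913, -0.2302, 0.0127]), (0.62, [0.4618, 0.4313, 0.003])]
top bottle [(0.83, [0.5661, -0.4913, -0.0005])]
```

View pics/scene0.png

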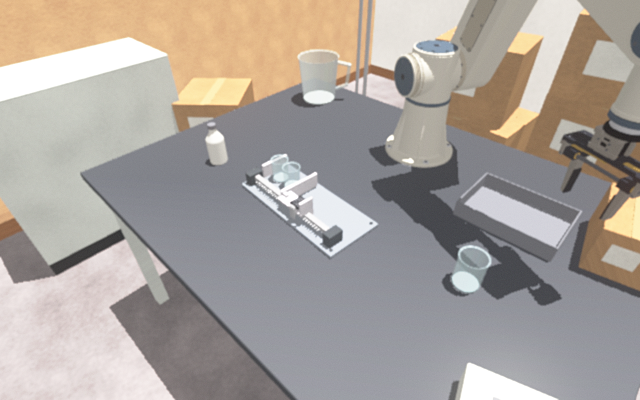

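View pics/top0.png

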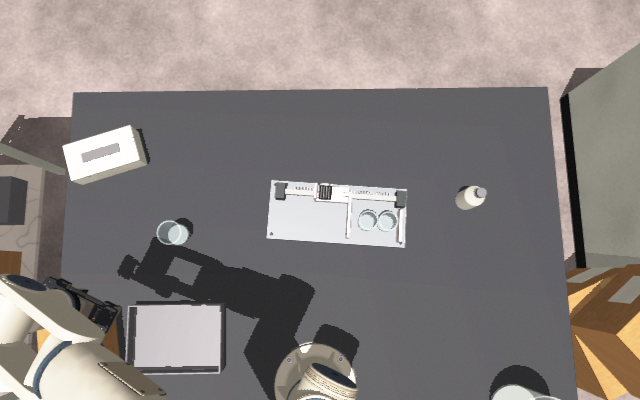

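```bash
python3 -m pendant '[2,-4,0,0,0,-4.5, 4,-8,0,0,0,-9, 6,-12,0,0,0,-13.5, 8,-16,0,0,0,-18, 10.3,-20,0,0,0,-22.7]' 0 20
python3 -m pendant '[2,-4,0,0,0,-4.5, 4,-8,0,0,0,-9, 6,-12,0,0,0,-13.5, 8,-16,0,0,0,-18, 10.3,-20,0,0,0,-22.7]'
```

```text
t: 1.52
tool_pos: [0.3774, 0.3605, 0.2368]
eef_rot: [0.0, 0.413, 0.911, 0.0]
force: [0.6, -0.3, 0.7]
grip_width: 0.0438
t: 2.15
tool_pos: [0.4805, 0.1604, 0.2368]
eef_rot: [0.0, 0.585, 0.811, 0.0]
force: [0.3, 0.7, 0.6]
grip_width: 0.0005
```

```bash
python3 -m pendant '[2,-4,0,0,0,-4.5, 4,-8,0,0,0,-9, 6,-12,0,0,0,-13.5, 8,-16,0,0,0,-18, 10.3,-20,0,0,0,-22.7]'
python3 - <<'E'
from rig import manip, imaging, order, nets
import cv2
s=manip.get_state();print(s['t'],s['tool_pos'],s['eef_rot'],s['force'],s['grip_width'],s['joint_pos'])
for n in ['wrist','top']:
    p=imaging.get_image(n);cv2.imwrite(f'pics/{n}1.png',p['frame'])
    for l in ['clamp','pad_top','push_plate','jaw_face','end_block','beaker_a']:
        print(n,l,[(round(d['score'],2),[round(float(v),4) for v in d['location']]) for d in nets.mark_of(l,p)][:3])
E
```

```text
t: 2.78
tool_pos: [0.5835, -0.0397, 0.2367]
eef_rot: [0.0, 0.733, 0.68, 0.0]
force: [0.3, 0.7, 0.2]
grip_width: 0.0006
2.775 [ 0.58348566 -0.03969225  0.23672834] [6.18925990e-05 7.32916255e-01 6.80318856e-01 1.15013960e-04] [0.28062867 0.69006444 0.2407731 ] 0.0005755906106997204 [-7.05344199e-02  2.90753486e-01  1.72160555e+00  9.22822836e-05
  1.12898608e+00  3.82724806e-03]
wrist clamp [(0.67, [0.5235, -0.103, 0.0026])]
wrist pad_top [(0.63, [0.5862, -0.0353, 0.0696])]
wrist push_plate [(0.71, [0.5874, -0.0111, 0.0939])]
wrist jaw_face [(0.61, [0.5167, -0.1158, 0.0684]), (0.48, [0.4953, -0.1694, 0.0128])]
wrist end_block [(0.83, [0.5954, 0.0839, 0.0507])]
wrist beaker_a [(0.75, [0.4902, -0.1679, 0.0129])]
top clamp [(0.93, [0.5229, -0.0969, 0.0004]), (0.35, [0.4908, -0.2282, 0.0158])]
top pad_top [(0.5, [0.5855, -0.0393, 0.0705])]
top push_plate [(0.64, [0.5844, -0.0162, 0.091])]
top jaw_face [(0.55, [0.5168, -0.1177, 0.0715])]
top end_block [(0.87, [0.5899, 0.0898, 0.0548])]
top beaker_a [(0.92, [0.4665, 0.4279, 0.0026]), (0.77, [0.4939, -0.2297, 0.0121]), (0.69, [0.4933, -0.1611, 0.0093])]
```

View pics/wrist1.png

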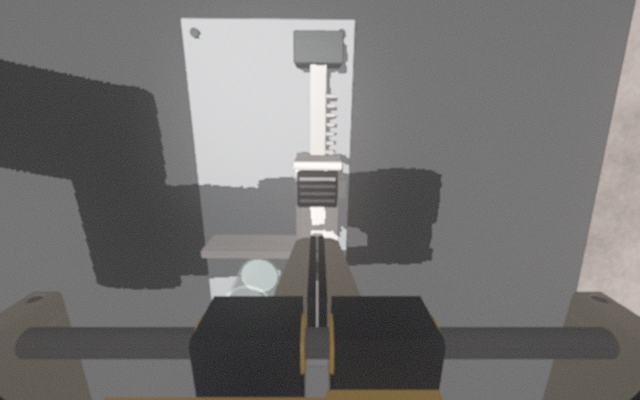

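```bash
cat > h.py <<'E'
import numpy as np,cv2
def R(q):
    w,x,y,z=q
    from scipy.spatial.transform import Rotation as Ro
    return Ro.from_quat([x,y,z,w]).as_matrix()
def att(p):
    a=np.array(p['attitude'],float)
    return a if a.shape==(3,3) else R(a)
def back(p,u,v,z):
    d=att(p)@np.array([(u-p['cx'])/p['fx'],(v-p['cy'])/p['fy'],1]);o=np.array(p['origin'])
    return o+d*(z-o[2])/d[2]
def proj(p,X):
    c=att(p).T@(np.array(X)-p['origin']);return c[0]/c[2]*p['fx']+p['cx'],c[1]/c[2]*p['fy']+p['cy']
E
python3 - <<'E'
from rig import imaging,nets
from h import *
p=imaging.get_image('wrist')
import pickle;pickle.dump({k:p[k] for k in p},open('w1.pkl','wb'))
print(p['origin'],att(p).round(3).tolist())
for X in ([.5835,-.04,.071],[.587,-.013,.094],[.593,.0885,.054],[.516,-.116,.068]): print(proj(p,X))
E
```

```text
[0.59027727 0.04604129 0.38442214] [[0.998, -0.067, -0.021], [-0.071, -0.953, -0.294], [-0.001, 0.295, -0.956]]
(np.float64(316.2308678787021), np.float64(192.9907246447349))
(np.float64(317.80188699762743), np.float64(172.2630135034683))
(np.float64(316.60459332467997), np.float64(63.83560827884628))
(np.float64(262.68463098153694), np.float64(259.5083092563079))
```

Run:
```python
import pickle
from h import *
p=pickle.load(open('w1.pkl','rb'))
for n,u,v,z in [('padc',318,188.5,.071),('padL',298,188,.071),('padR',338,188,.071),('padbot',318,207,.071),('padtop',318,171,.071),('plate',318,168,.094),('plateback',318,162,.094),('end',318,67,.054),('face',262,257,.068),('deckTL',183,20,.012),('deckTR',354,20,.012),('deckBR',349,248,.012),('deckBL',204,236,.012),('deckM',192,130,.012),('deckMR',352.5,100,.012)]: print(n,back(p,u,v,z).round(4))
f=cv2.resize(p['frame'][140:270,180:380],None,fx=4,fy=4,interpolation=cv2.INTER_CUBIC);cv2.imwrite('pics/crop1.png',f)
```

```text
padc [ 0.5857 -0.0352  0.071 ]
padL [ 0.5646 -0.0331  0.071 ]
padR [ 0.607  -0.0361  0.071 ]
padbot [ 0.5843 -0.0558  0.071 ]
padtop [ 0.587  -0.0164  0.071 ]
plate [ 0.5875 -0.0088  0.094 ]
plateback [ 0.5879 -0.003   0.094 ]
end [0.5942 0.0855 0.054 ]
face [ 0.5156 -0.1128  0.068 ]
deckTL [0.4522 0.1475 0.012 ]
deckTR [0.6368 0.1344 0.012 ]
deckBR [ 0.6207 -0.1358  0.012 ]
deckBL [ 0.4294 -0.1047  0.012 ]
deckM [0.4397 0.0321 0.012 ]
deckMR [0.6322 0.0525 0.012 ]
```

View pics/crop1.png

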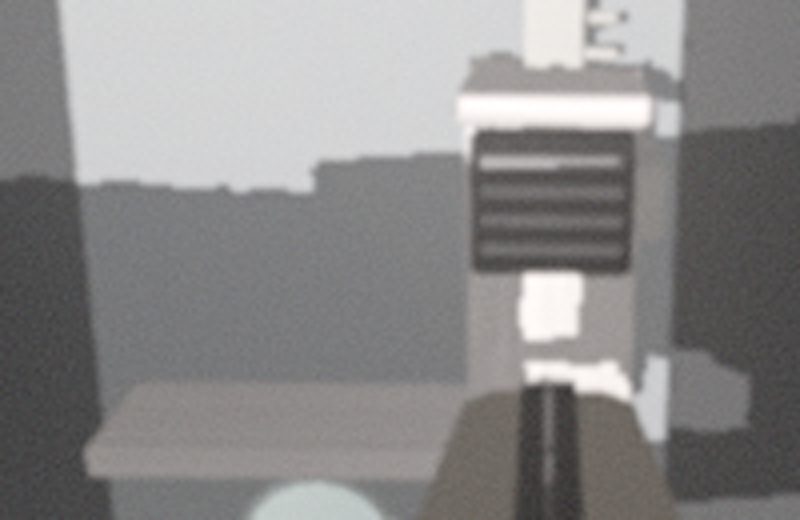

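```bash
python3 -m pendant '[0.2,0.7,-4,0,0,0, 0.2,0.7,-8,0,0,0, 0.2,0.7,-11.5,0,0,0, 0.2,0.7,-13,0,0,0, 0.2,0.7,-13,0,0,0]'
python3 - <<'E'
from rig import imaging,manip
import cv2
p=imaging.get_image('wrist');cv2.imwrite('pics/w2.png',p['frame']);print(manip.get_state()['force'])
E
```

```text
t: 4.15
tool_pos: [0.5847, -0.0312, 0.1061]
eef_rot: [-0.001, 0.732, 0.681, -0.0]
force: [0.8, -0.1, -0.3]
grip_width: 0.0001
[-0.18424423  0.22232658  0.49462419]
```

View pics/w2.png

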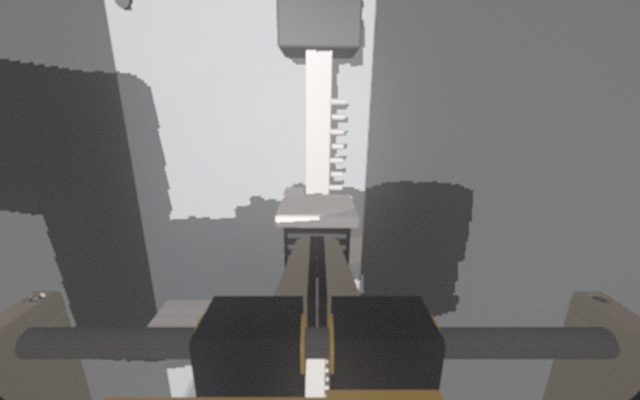

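Wrist view: closed fingertips (318,240) over the pad (285–350, from row 229), plate edge at row 224 ahead, laterally centred. Press down.

```bash
python3 -m pendant '[0,0,-0.5,0,0,0, 0,0,-1.0,0,0,0, 0,0,-1.3,0,0,0, 0,0,-1.6,0,0,0, 0,0,-1.6,0,0,0]'
python3 -m pendant '[0,0,-0.2,0,0,0, 0,0,-0.4,0,0,0, 0,0,-0.4,0,0,0]'
```

```text
t: 4.82
tool_pos: [0.5851, -0.0312, 0.0907]
eef_rot: [0.0, 0.732, 0.681, 0.0]
force: [-0.6, 0.4, 3.4]
grip_width: 0.0005
t: 5.2
tool_pos: [0.5851, -0.0312, 0.0866]
eef_rot: [0.0, 0.732, 0.681, 0.0]
force: [-0.3, 0.4, 4.8]
grip_width: 0.0005
```

```bash
python3 -m pendant '[0,0,-0.15,0,0,0, 0,0,-0.3,0,0,0, 0,0,-0.3,0,0,0]'
```

```text
t: 5.58
tool_pos: [0.5852, -0.0313, 0.0842]
eef_rot: [0.0, 0.732, 0.681, 0.0]
force: [-2.1, 0.9, 10.8]
grip_width: 0.0003
```

```bash
python3 -m pendant '[0.03,0.4,0,0,0,0, 0.06,0.8,0,0,0,0, 0.1,1.3,0,0,0,0, 0.13,1.8,0,0,0,0, 0.17,2.3,0,0,0,0]'
python3 - <<'E'
from rig import imaging,manip
import cv2
p=imaging.get_image('wrist');cv2.imwrite('pics/w3.png',p['frame']);print(manip.get_state()['force'])
E
```

```text
t: 6.2
tool_pos: [0.587, -0.0084, 0.0842]
eef_rot: [0.0, 0.732, 0.681, 0.0]
force: [-1.2, -0.3, 10.1]
grip_width: 0.0006
[-2.186441    1.22359532 10.32546738]
```

View pics/w3.png

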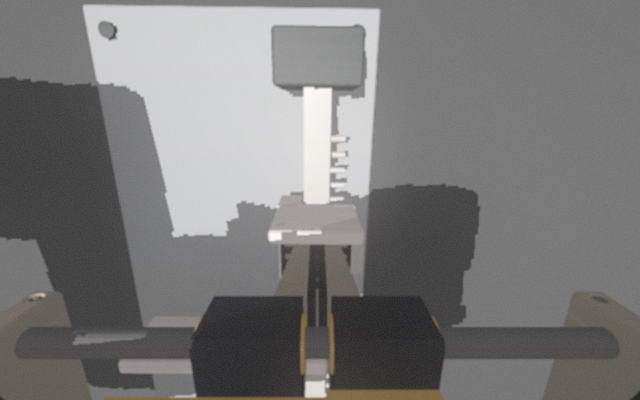

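The jaw travels with the fingers (plate edge row 240, bar shorter; end-block face now at row 88). Continue.

```bash
python3 -m pendant '[0.04,0.6,0,0,0,0, 0.08,1.2,0,0,0,0, 0.13,1.8,0,0,0,0, 0.17,2.4,0,0,0,0, 0.22,3.0,0,0,0,0]'
python3 -m pendant '[0.04,0.6,0,0,0,0, 0.08,1.2,0,0,0,0, 0.13,1.8,0,0,0,0, 0.17,2.4,0,0,0,0, 0.22,3.0,0,0,0,0]'
python3 - <<'E'
from rig import imaging,manip
import cv2
p=imaging.get_image('wrist');cv2.imwrite('pics/w4.png',p['frame']);print(manip.get_state()['force'])
E
```

```text
t: 6.88
tool_pos: [0.5894, 0.0217, 0.0842]
eef_rot: [0.001, 0.732, 0.681, 0.0]
force: [-2.6, -0.9, 9.2]
grip_width: 0.0005
t: 7.5
tool_pos: [0.5919, 0.0517, 0.0842]
eef_rot: [0.001, 0.732, 0.681, 0.0]
force: [0.2, -1.4, 9.5]
grip_width: 0.0008
[-0.65617896  0.35046331  8.37315222]
```

View pics/w4.png

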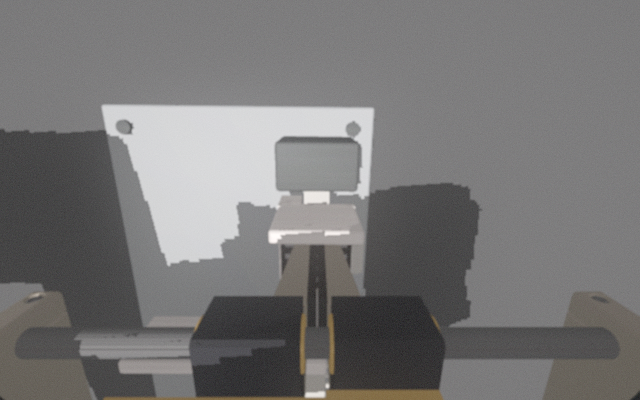

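```bash
python3 -m pendant '[0.02,0.25,0,0,0,0, 0.04,0.5,0,0,0,0, 0.05,0.7,0,0,0,0, 0.06,0.9,0,0,0,0, 0.06,0.9,0,0,0,0]'
```

```text
t: 8.18
tool_pos: [0.5926, 0.0606, 0.0842]
eef_rot: [0.001, 0.732, 0.681, 0.001]
force: [-0.5, -0.4, 8.5]
grip_width: 0.0006
```

```bash
python3 -m pendant '[0.01,0.15,0,0,0,0, 0.02,0.3,0,0,0,0, 0.02,0.3,0,0,0,0]'
python3 -m pendant '[0.01,0.15,0,0,0,0, 0.02,0.3,0,0,0,0, 0.02,0.3,0,0,0,0]'
```

```text
t: 8.55
tool_pos: [0.5926, 0.0627, 0.0841]
eef_rot: [0.001, 0.732, 0.682, 0.0]
force: [0.6, -5.6, 8.9]
grip_width: 0.0006
t: 8.93
tool_pos: [0.5928, 0.0657, 0.0841]
eef_rot: [0.001, 0.732, 0.682, -0.0]
force: [0.3, -6.1, 8.5]
grip_width: 0.0011
```

```bash
python3 -m pendant '[0.02,0.25,0,0,0,0, 0.03,0.4,0,0,0,0, 0.03,0.4,0,0,0,0]'
python3 - <<'E'
from rig import imaging,manip
import cv2
p=imaging.get_image('wrist');cv2.imwrite('pics/w5.png',p['frame']);print(manip.get_state()['force'])
E
```

```text
t: 9.3
tool_pos: [0.593, 0.069, 0.0841]
eef_rot: [0.001, 0.732, 0.682, -0.0]
force: [-0.4, -9.6, 10.0]
grip_width: 0.0005
[-0.36097609 -9.84458303  8.79153065]
```

View pics/w5.png

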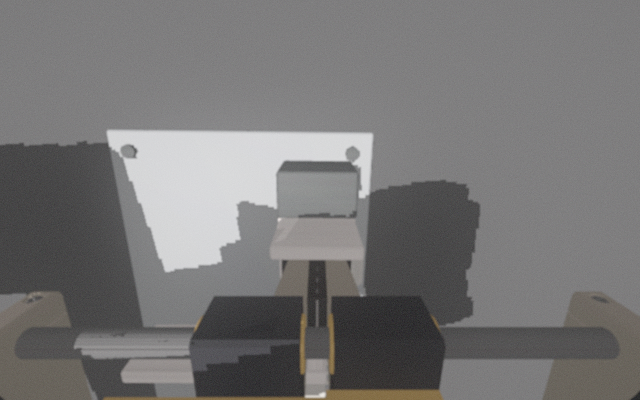

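The plate back is flush with the end block (row ~218, no bar visible), with ~10 N reaction. Lift straight up so friction cannot drag the jaw back.

```bash
python3 -m pendant '[0,0,0.4,0,0,0, 0,0,0.8,0,0,0, 0,0,1.2,0,0,0, 0,0,1.8,0,0,0, 0,0,2.6,0,0,0]'
python3 -m pendant '[0,0,2,0,0,0, 0,0,5,0,0,0, 0,0,9,0,0,0, 0,0,13,0,0,0, 0,0,13,0,0,0]'
python3 - <<'E'
from rig import imaging,manip,nets
import cv2
print(manip.get_state()['force'])
for n in ['wrist','top','scene']:
    p=imaging.get_image(n);cv2.imwrite(f'pics/{n}6.png',p['frame'])
    for l in ['pad_top','push_plate','jaw_face','end_block','beaker_a','bottle']:
        print(n,l,[(round(d['score'],2),[round(float(v),4) for v in d['location']]) for d in nets.mark_of(l,p)][:3])
E
```

```text
t: 9.98
tool_pos: [0.5908, 0.0692, 0.1081]
eef_rot: [-0.0, 0.732, 0.682, -0.002]
force: [-0.7, -5.9, -4.8]
grip_width: 0.0005
t: 10.6
tool_pos: [0.5941, 0.0708, 0.2424]
eef_rot: [0.002, 0.732, 0.681, 0.002]
force: [0.7, 0.2, -0.5]
grip_width: 0.0004
[ 0.68097355  0.2307999  -0.54268544]
wrist pad_top [(0.71, [0.5919, 0.0587, 0.0698])]
wrist push_plate [(0.89, [0.5935, 0.0806, 0.0911])]
wrist jaw_face [(0.65, [0.5205, -0.0244, 0.0672])]
wrist end_block [(0.94, [0.5954, 0.0827, 0.0496])]
wrist beaker_a []
wrist bottle []
top pad_top [(0.58, [0.5918, 0.0532, 0.0718])]
top push_plate [(0.58, [0.5933, 0.0758, 0.0913])]
top jaw_face [(0.78, [0.5249, -0.0227, 0.0697])]
top end_block [(0.62, [0.5924, 0.0873, 0.0559])]
top beaker_a [(0.82, [0.4649, 0.428, 0.0045]), (0.74, [0.4949, -0.1653, 0.014]), (0.65, [0.4908, -0.23, 0.0111])]
top bottle [(0.96, [0.5639, -0.4909, -0.0022]), (0.73, [0.5246, -0.0987, -0.0008])]
scene pad_top [(0.56, [0.4938, -0.1676, 0.0115]), (0.54, [0.5889, 0.0548, 0.0753])]
scene push_plate [(0.87, [0.596, 0.0797, 0.095])]
scene jaw_face []
scene end_block [(0.7, [0.595, 0.0908, 0.0556])]
scene beaker_a [(0.81, [0.4953, -0.168, 0.0121]), (0.76, [0.4662, 0.4308, 0.0003]), (0.67, [0.4931, -0.2291, 0.0136])]
scene bottle [(0.8, [0.5606, -0.4903, 0.0009])]
```

View pics/wrist6.png

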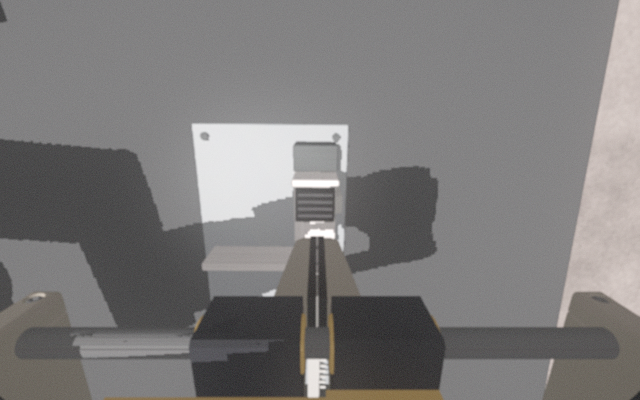

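View pics/scene6.png

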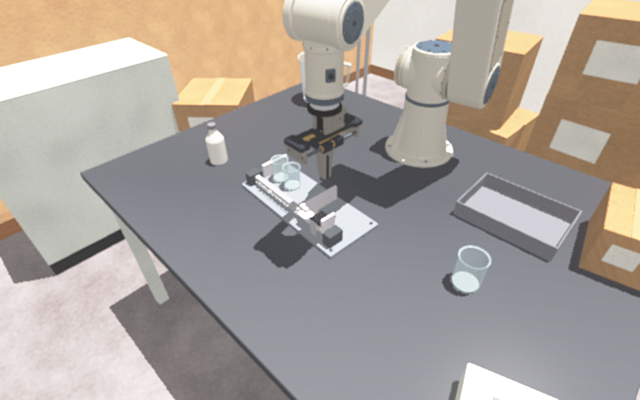

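```bash
python3 -m pendant '[0,0,1,0,0,0, 0,0,2,0,0,0, 0,0,2,0,0,0, 0,0,2,0,0,0]'
python3 - <<'E'
from rig import imaging,order,manip
from h import *
p=imaging.get_image('wrist')
f=p['frame'][100:260,180:380];cv2.imwrite('pics/crop7.png',cv2.resize(f,None,fx=3.5,fy=3.5))
E
```

```text
t: 12.15
tool_pos: [0.5924, 0.0707, 0.2597]
eef_rot: [0.0, 0.732, 0.681, 0.0]
force: [-1.4, -1.1, -0.3]
grip_width: 0.0004
```

View pics/crop7.png

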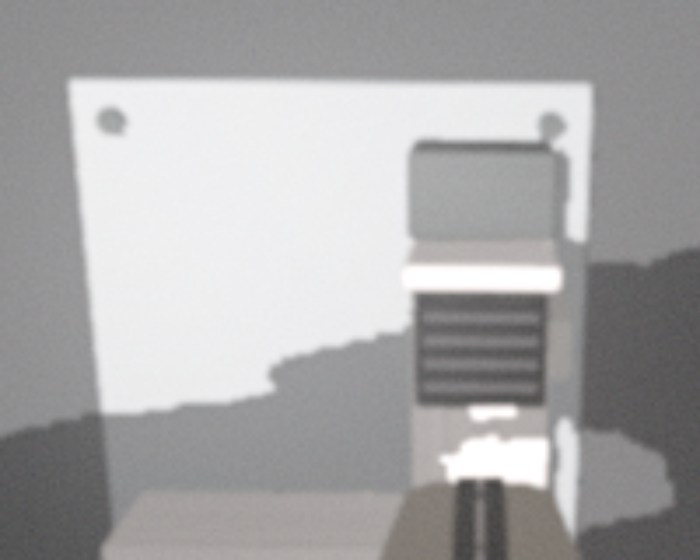

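The jaw plate sits directly against the end block (crop row 240, no bar showing), and the fingers are clear.

```bash
python3 -c "
from rig import order
print(order.job_done())"
```

```text
the job is handed in; nothing more can be done
None
```

The jaw is fully back against the end block, and I handed the job in at about 12 s of the 38 s allowed. No verdict was reported.

- **Release and push:** I pressed the pad to the bottom with the closed fingertips (about 10 N). I kept it pressed while pushing the jaw back about 93 mm along the bar. At the end block the push force rose to about 10 N.
- **Letting go:** I lifted the fingers straight up so the jaw would not be dragged back. They rubbed on the upright plate on the way up (about 5 N), then came clear.
- **Jaw position:** The last wrist image shows the plate flush with the end block, with no bar visible between them. The network positions agree to within their few-millimetre accuracy: plate back at y ≈ 0.087 and end block at y ≈ 0.083–0.091.
- **Beakers and bottle:** All three beakers and the bottle read within about 5 mm of where they started, and they are standing in the last scene picture. No check failed.

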